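Hook an instrument holder into a slotted stand and lock it

TASK

Hang the steel instrument holder on the slotted stand: hook its two tabs into the upper pair of slots, then push it down until it is fully home and the spring catch has snapped over its cross-bar, and let go. Feel for the slots gently, never force the holder or the stand, and leave the other things on the bench where they are.

Things in the scene. Friction and masses are not known exactly. Their poses are not given: they have to be found in the camera images.
- holder: Loose steel two-bay instrument holder, 0.3 kg, upright on the bench. Origin: underside, middle of the back plate's back face; x out of the back (as the tabs point), z up. mm: shelf x -95..0, y +-48, z 0..4, rims to z 18; back plate x -4..0, y +-45, z 0..62, with a window y +-14, z 4..44 crossed by a cross-bar at z 20..24.
- handle (a point): Grip point on the holder, at its x -45, y 0, z 72 mm, same axes: in an upright grey plastic block between the bays, x -63..-27, y +-6, z 4..88 of the holder; grip it from above across its 12 mm thickness (y).
- tabs (a point): Midway between the holder's two hook tabs, at its x 9.5, y 0, z 46 mm (tip face, underside of the necks), same axes. Tabs at y -30 and +30, 3 mm thick; neck z 46..56 of the holder, reaching x 9.5 behind the back plate; at its end a lip, x 5.5..9.5, hangs down to z 34.
- stand: Fixed stand. Origin: on the bench, at the frame's middle in y, in the plane of the panel's front face (x = 0, looks to -x); y along the panel, z up. mm: base x -30..110, y +-110, 12 high; posts behind at y 88..104 either side, 150 high. The grey slotted panel (4 thick, 130 wide, z 14..150) is clamped 3 to 19 mm off the frame's middle towards +y, each time elsewhere; the pose does not tell.
- home (a point): Where the holder's origin is when home if the panel is centred: stand x 0, y 0, z 60 mm, stand's axes (holder's axes parallel to them). Its true y is the panel's offset, 3 to 19 mm. The tabs enter level, holder origin 12 to 20 mm above home (best 16): tips meet the panel's face at x -9.5, the back plate at x 0. Then straight down to a hard stop: necks on the slot bottoms.
- slots (a point): Midway between the upper slots' bottoms if the panel is centred: stand x 0, y 0, z 106 mm, stand's axes. Upper slots at y -30 and +30 from the panel's own middle, 5 mm wide, z 106..136; a like pair at z 40..70 is not used. Keep forces on the stand small: a touch of 5 N tells a miss; its contact forces together must never pass 50 N, so never push on beyond about 25 N.
- catch (a joint): Spring catch in the middle of the panel, a wedge nose 20 mm wide sticking out 5 mm in front of the panel at z 85.5 to 92.5, slanted on top and flat below. Value: how far it is pushed back, m; 0 = out, at rest and again when snapped over the cross-bar. Pushing the holder down past it takes up to about 20 N.
- gauge: round dial gauge head lying on its back, 54 mm across, 30 high; bystander; origin: on its underside
- bowl: steel bowl, 110 mm across, 40 high; bystander; origin: on its underside
- jar: small white jar, 48 mm across, 75 high; bystander; origin: on its underside
- penlight: metal penlight lying down, 140 mm long; bystander; origin: on its underside
- carton: cardboard carton 75 x 120 x 60 high mm; bystander; origin: on its underside
- cup: white cup, 70 mm across, 85 high; bystander; origin: on its underside

How it is judged:
By the outcome, as a careful person would: the job done as asked, in the order asked, and still so for the second after the job is handed in, with the robot touching nothing.
It also fails if it takes over 72 s, if anything falls off the work surface, if the arm or the gripper's body presses on something with over 40 N, if the wrist force passes 120 N, or if a joint passes its speed limit or range.

ROBOT

A 6-joint arm with a two-finger parallel gripper is mounted at the origin on the work surface. World frame = base frame: x ahead of the robot, y to its left, z up, the work surface at z = 0. Lengths are in m, angles in degrees, forces in N, time in s.
With the tool pointing down it reaches from about 0.3 to 0.75 m from the base axis. Payload 8.5 kg.
Tool frame: the origin (TCP) lies at the very end of the fingers, on their centre line; the grasp point (between the pads) lies 19 mm behind it; z points along the fingers, y is the direction in which the jaws open and shut (so a half turn about z gives the same grasp; the last joint's range is limited). The gripper opens to 85 mm and grips with 20 to 120 N. Pads are 22 mm wide; open, the fingers measure 114 mm over their backs; the gripper's body (76 mm by 85 mm) begins 54 mm behind the grasp point. The pads swing forward as they close: fully open they stand 13 mm farther back than shut.
Start: joints at [63.696, 21.807, 74.336, -0, 83.858, -12.336], TCP at [0.133, 0.534, 0.231] pointing down, gripper open.
Joint ranges: [-178.18, 178.18], [-50.72, 133.34], [12.68, 142.11], [-81.47, 261.47], [9.98, 163.14], [-165.26, 165.26]. Speed limits (degrees/s): [136.94, 136.94, 180, 180, 180, 180].

INTERFACE

Orientations are given as a 3x3 rotation matrix whose columns are the frame's x, y, z axes.
In Python, from rig import env, vision, close_job, spotter gives the robot as it stands. The module is installed in compiled form; this text tells all that it offers.
- The arm moves only by the tool jog_arm, never from a script. Its argument "plan" is a list that holds one entry, the list of rows, each a list of 6 numbers: the shift along the tool's x, y, z in units of 40 mm (1.0 is 40 mm), then the turn, a rotation vector about the tool's x, y, z in units of 0.15 rad (1.0 is 0.15 rad). A call has 1 to 10 rows; each row shifts and turns the commanded pose from where the row before left it, along the tool's axes as they then stand; what a row does not reach is not made up. A row lasts 1/10 s, in which the tool goes at most 50 mm and 8.59 degrees, less where a joint would pass 70% of its speed; a pose out of reach is approached as far as the arm can. A call with a number of a shift or a turn outside -1 to 1 is refused whole. A call with a gripper value outside its range is refused whole. "grip" is the opening, from -1 (shut) to 1 (fully open), set as the call begins (left out, the last holds). The fingers move at their own pace and stop on an object; "squeeze" is the grip in N (left out, the last holds). Time passes only in rows, so rows that do not move let the fingers close. It gives the time, the measured TCP pose, the force and the opening at its end, in the units of the state.
- env.observe(): the state, without advancing time (a new reading comes with each control period).
- vision.get_image(name): name is "side" or "top" or "wrist"; returns (picture, depth): 384x512x3 uint8, red, green, blue; 384x512 float32, m along the optical axis (not along the pixel's ray), 0 where there is no reading.
- vision.camera_info(name): a dict with "fx", "fy", "cx", "cy" (pixels), "rvec" (rotation vector, rad) and "tvec" (3), from world to camera coordinates, as OpenCV has them. Camera axes: x right, y down, z forward; pixel columns grow to the right and rows downward; lengths in m; the calibration is good to about 2 mm. The wrist camera is an equidistant fisheye: a pixel r from the principal point sees the ray r / f radians off the axis. A picture is of the moment at which its call begins: read the wrist's pose just before it. camera_info takes no time and is no camera call; for the wrist camera it gives the pose at the moment of the call.
- close_job(): hands the job in, once; it reports no verdict.
Trained networks look in the newest picture that a camera, given by its name, has taken for a name from the list of things; names that differ only in an ending like _2 or _b are one class to them, and where a whole thing is asked for, a point or a joint stands for the part that bears it (a point fixed in the world has none). Each returns a list of dicts, best first, with "score" (0 to 1); they miss things now and then, are a little off and sometimes report something else, mostly with a low value. They report only what shows in the picture. A call takes as long as a camera call.
- spotter.trace(camera, query): "pixels" (384x512 bool, what is visible of it) and "rect" ([left, top, right, bottom] in pixels, round what is visible of it).
The state is a dict: "time_s": time; "q": joint angles; "qvel": joint speeds; "joint_efforts": joint torques, N m; "position": TCP position; "tool_rot": TCP orientation; "ft_force": force on the tool from outside, world axes, zero at the start; "wrist_torque": the same for the moment, N m; "grip_width": finger opening in m.
Only numpy, scipy, OpenCV 4.12 (cv2) and the standard library are available. Lean on these libraries where they do the work, as an engineer would, in place of code of your own. Each camera call takes 0.05 s, during which the arm holds its last target.

## Working session

There is one attempt and no reset: what is moved stays moved. The work goes in short steps, Python scripts to look and compute and a tool call to move; the robot and the scene stay as the last step left them, time stands still between calls to the robot, and variables do not carry over. Pictures are saved under pics/ and viewed, and the job is handed in when it is done.

Besides the shell and the picture viewer there is one more tool, called after ">>>" as name(argument=value, ...), one argument or row to a line, values as JSON. jog_arm: Moves the arm, as the interface text tells. Its arguments: {"type":"object","properties":{"plan":{"type":"array"},"grip":{"type":"number"},"squeeze":{"type":"number"}},"required":["plan"]}

```bash
mkdir -p pics
cat > h.py <<'E'
import numpy as np, cv2
from rig import env, vision, close_job, spotter
def cam(n):
    c=vision.camera_info(n); R,_=cv2.Rodrigues(np.array(c['rvec'],float)); return c,R,np.array(c['tvec'],float).reshape(3)
def pts(n,depth,mask=None):
    c,R,t=cam(n)
    v,u=np.nonzero((depth>0)&(mask if mask is not None else True))
    z=depth[v,u]
    if n=='wrist':
        dx=u-c['cx'];dy=v-c['cy'];a=dx/c['fx'];b=dy/c['fy'];r=np.hypot(a,b)+1e-9
        s=np.tan(r)/r; P=np.c_[a*s*z,b*s*z,z]
    else: P=np.c_[(u-c['cx'])/c['fx']*z,(v-c['cy'])/c['fy']*z,z]
    return (P-t)@R,u,v
def save(n,img): cv2.imwrite('pics/%s.png'%n,img[:,:,::-1])
def proj(n,X):
    c,R,t=cam(n); P=np.atleast_2d(X)@R.T+t
    if n=='wrist':
        th=np.arctan2(np.hypot(P[:,0],P[:,1]),P[:,2]);ph=np.hypot(P[:,0],P[:,1])+1e-12
        return np.c_[c['cx']+c['fx']*th*P[:,0]/ph,c['cy']+c['fy']*th*P[:,1]/ph]
    return np.c_[c['fx']*P[:,0]/P[:,2]+c['cx'],c['fy']*P[:,1]/P[:,2]+c['cy']]
E
python3 - <<'E'
from h import *
s=env.observe(); print({k:np.round(v,3) for k,v in s.items()})
for n in ['side','top','wrist']:
    im,d=vision.get_image(n); save(n+'0',im); np.savez('pics/%s0.npz'%n,im=im,d=d)
    c,R,t=cam(n); print(n,c['fx'],-R.T@t, R[2])
    for q in ['holder','stand']:
        for r in spotter.trace(n,q)[:2]:
            P,u,v=pts(n,d,r['pixels']); print(n,q,round(r['score'],2),r['rect'],r['pixels'].sum(),np.round(np.median(P,0),3),np.round(np.percentile(P,[2,98],axis=0),3).tolist())
            np.savez('pics/m_%s_%s.npz'%(n,q),m=r['pixels']) if r is not None and r['score']>0.5 else 0
print(env.observe()['time_s'])
E
```

```text
{'time_s': np.float64(0.0), 'q': array([ 6.3697e+01,  2.1842e+01,  7.4385e+01,  2.0000e-03,  8.3857e+01,
       -1.2335e+01]), 'qvel': array([ 0.019, -0.071,  0.04 ,  0.031, -0.018,  0.008]), 'joint_efforts': array([-0.0000e+00, -4.4846e+01, -2.3127e+01, -0.0000e+00,  5.0000e-03,
       -0.0000e+00]), 'position': array([0.133, 0.533, 0.231]), 'tool_rot': array([[-0.97 ,  0.241, -0.001],
       [ 0.241,  0.97 , -0.001],
       [ 0.   , -0.001, -1.   ]]), 'ft_force': array([-0.711,  0.553,  0.271]), 'wrist_torque': array([0.034, 0.006, 0.004]), 'grip_width': np.float64(0.085)}
side 391.50097932896773 [ 0.14177324 -0.60058552  0.60193828] [ 0.46366561  0.61626425 -0.6365788 ]
side holder 0.91 [244.2, 202.7, 304.6, 257.1] 2298 [ 0.506 -0.174  0.01 ] [[0.453, -0.23, 0.001], [0.568, -0.114, 0.087]]
side stand 0.87 [140.3, 96.8, 234.0, 181.6] 4468 [0.51  0.161 0.062] [[0.411, 0.125, 0.0], [0.633, 0.271, 0.15]]
top 352.58537951576034 [ 0.47629344 -0.06633953  0.85985975] [ 0.08999618 -0.01552965 -0.99582103]
top holder 0.97 [263.5, 176.2, 319.7, 231.5] 1631 [ 0.512 -0.174  0.004] [[0.459, -0.229, 0.0], [0.567, -0.117, 0.088]]
top stand 0.61 [97.9, 150.6, 172.4, 254.9] 5473 [0.514 0.174 0.013] [[0.41, 0.12, 0.008], [0.619, 0.274, 0.15]]
wrist 297.3186396354542 [0.0660924  0.55030463 0.37411233] [ 0.25930931 -0.06497478 -0.96360623]
wrist stand 0.56 [88.3, 343.7, 135.9, 380.7] 716 [0.422 0.163 0.013] [[0.401, 0.112, 0.003], [0.444, 0.217, 0.074]]
0.45
```

Run:
```python
import cv2,numpy as np
a=cv2.imread('pics/side0.png');b=cv2.imread('pics/top0.png')
x=cv2.resize(a[80:270,130:320],(760,0) if 0 else (570,570),interpolation=cv2.INTER_CUBIC);cv2.imwrite('pics/side0c.png',x)
x=cv2.resize(b[130:270,80:340],(780,420),interpolation=cv2.INTER_CUBIC);cv2.imwrite('pics/top0c.png',x)
```

```text
(no output)
```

View pics/side0.png

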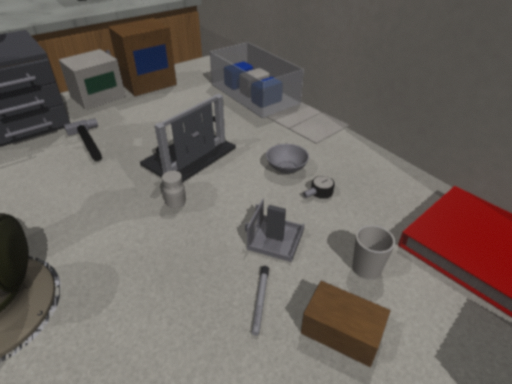

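```bash
ls pics
```

```text
m_side_holder.npz
m_side_stand.npz
m_top_holder.npz
m_top_stand.npz
m_wrist_stand.npz
side0.npz
side0.png
side0c.png
top0.npz
top0.png
top0c.png
wrist0.npz
wrist0.png
```

View pics/top0.png

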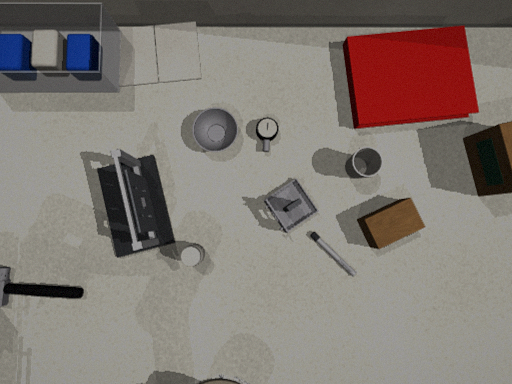

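View pics/side0c.png

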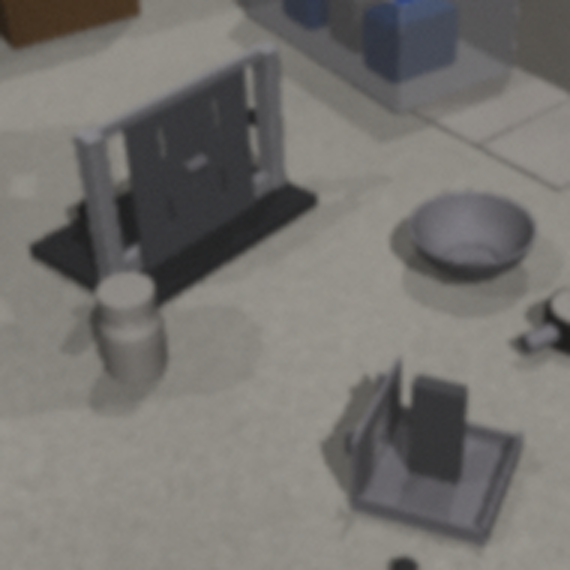

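View pics/top0c.png

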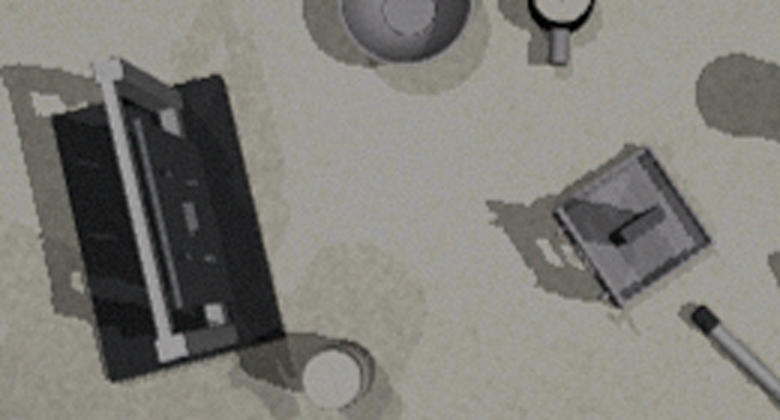

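```bash
cat > fit.py <<'E'
from h import *
def rect(P,lo,hi):
    Q=P[(P[:,2]>lo)&(P[:,2]<hi)]
    return len(Q),cv2.minAreaRect((Q[:,:2]*1000).astype(np.float32)) if len(Q)>4 else None
for n in ['side','top']:
    D=np.load(f'pics/{n}0.npz')
    for q,bands in [('holder',[(-.01,.03),(.025,.066),(.07,.1)]),('stand',[(.004,.03),(.03,.14),(.14,.17)])]:
        m=np.load(f'pics/m_{n}_{q}.npz')['m']
        m=cv2.erode(m.astype(np.uint8),np.ones((3,3)))>0 if q=='stand' else m
        P,u,v=pts(n,D['d'],m)
        for b in bands: print(n,q,b,rect(P,*b))
E
python3 fit.py
```

```text
side holder (-0.01, 0.03) (1608, ((524.559326171875, -150.30419921875), (141.4266357421875, 123.53189849853516), 33.33017349243164))
side holder (0.025, 0.066) (548, ((500.9681091308594, -142.5706024169922), (74.40301513671875, 78.88327026367188), 67.09248352050781))
side holder (0.07, 0.1) (167, ((512.3078002929688, -172.58851623535156), (11.071097373962402, 35.183082580566406), 32.68367004394531))
side stand (0.004, 0.03) (1304, ((516.0624389648438, 198.4584197998047), (217.7479705810547, 139.97848510742188), 14.284029006958008))
side stand (0.03, 0.14) (2198, ((522.06005859375, 173.35205078125), (208.1302032470703, 43.42675018310547), 15.730462074279785))
side stand (0.14, 0.17) (449, ((521.5504150390625, 168.28964233398438), (203.33792114257812, 20.846025466918945), 14.53927993774414))
top holder (-0.01, 0.03) (1398, ((512.994873046875, -175.1835479736328), (98.33301544189453, 102.30929565429688), 32.76430892944336))
top holder (0.025, 0.066) (138, ((487.4691162109375, -146.84739685058594), (74.32964324951172, 71.99977111816406), 1.0523364543914795))
top holder (0.07, 0.1) (93, ((511.52728271484375, -171.68447875976562), (11.560978889465332, 35.12065124511719), 33.0908088684082))
top stand (0.004, 0.03) (3178, ((514.121826171875, 198.1337127685547), (214.29246520996094, 136.61915588378906), 14.642660140991211))
top stand (0.03, 0.14) (1089, ((518.9951782226562, 172.672607421875), (201.8744659423828, 36.921714782714844), 13.943477630615234))
top stand (0.14, 0.17) (819, ((520.7068481445312, 170.03977966308594), (203.6632843017578, 23.271080017089844), 13.078246116638184))
```

Side view: stand front faces the camera, with slots, catch nose at about (195,138) and the jar in front. The holder sits at about (275,230) with its back plate towards the stand. I get a stand yaw of about 104.4° and a holder yaw of about 123°. Next I turn and travel to hover over the handle.

>>> jog_arm(
  plan=[
    [[0,0,0,0,0,1],[0,0,0,0,0,1],[0,0,0,0,0,1],[0,0,0,0,0,1],[0,0,0,0,0,1],[-0.5,-0.04,0,0,0,0],[-1,-0.08,0,0,0,0],[-1,-0.08,0,0,0,0],[-1,-0.08,0,0,0,0],[-1,-0.08,0,0,0,0]],
  ],
  grip=1,
)

```text
time_s: 1.45
position: [0.2193, 0.3736, 0.2314]
tool_rot: [[-0.546, 0.838, 0.0], [0.838, 0.546, 0.0], [-0.0, 0.0, -1.0]]
ft_force: [0.9, 0.2, 0.4]
grip_width: 0.0853
```

>>> jog_arm(
  plan=[
    [[-1,-0.08,0,0,0,0],[-1,-0.08,0,0,0,0],[-1,-0.08,0,0,0,0],[-1,-0.08,0,0,0,0],[-1,-0.08,0,0,0,0],[-1,-0.08,0,0,0,0],[-1,-0.08,0,0,0,0],[-1,-0.08,0,0,0,0],[-1,-0.08,0,0,0,0],[-1,-0.08,0,0,0,0]],
  ],
)

```text
time_s: 2.45
position: [0.4108, 0.0206, 0.2315]
tool_rot: [[-0.545, 0.838, 0.001], [0.838, 0.545, -0.0], [-0.0, 0.0, -1.0]]
ft_force: [0.7, 0.8, 0.9]
grip_width: 0.0854
```

>>> jog_arm(
  plan=[
    [[-1,-0.08,0,0,0,0],[-1,-0.08,0,0,0,0],[-1,-0.08,0,0,0,0],[-1,-0.08,0,0,0,0],[-1,-0.08,0,0,0,0],[-0.5,-0.04,0,0,0,0],[0,0,0,0,0,0],[0,0,0,0,0,0]],
  ],
)

```text
time_s: 3.25
position: [0.5152, -0.1713, 0.2311]
tool_rot: [[-0.545, 0.838, -0.001], [0.838, 0.545, 0.001], [0.001, -0.0, -1.0]]
ft_force: [0.2, 0.0, -0.6]
grip_width: 0.085
```

Run:
```python
from h import *
s=env.observe(); print(s['time_s'],s['position'],s['tool_rot'],s['ft_force'])
im,d=vision.get_image('wrist'); save('w1',im); np.savez('pics/w1.npz',im=im,d=d)
for q in ['holder','stand']:
    for r in spotter.trace('wrist',q)[:1]:
        P,u,v=pts('wrist',d,r['pixels']); print(q,r['score'],r['rect'])
        for b in [(-.01,.03),(.03,.066),(.07,.1),(.14,.17)]:
            Q=P[(P[:,2]>b[0])&(P[:,2]<b[1])]
            if len(Q)>5: print(b,len(Q),cv2.minAreaRect((Q[:,:2]*1000).astype(np.float32)))
```

```text
3.25 [ 0.51520661 -0.17129907  0.23105781] [[-5.45284653e-01  8.38250639e-01 -7.16156682e-04]
 [ 8.38250447e-01  5.45285062e-01  6.24007309e-04]
 [ 9.13584066e-04 -2.60057050e-04 -9.99999549e-01]] [ 0.19634041  0.01108429 -0.5810683 ]
holder 0.88 [214.1, 115.0, 302.1, 204.7]
(-0.01, 0.03) 4930 ((510.85321044921875, -169.70187377929688), (98.16851043701172, 103.39453125), 32.847930908203125)
(0.03, 0.066) 590 ((492.2719421386719, -140.29769897460938), (88.74419403076172, 38.64036560058594), 33.690818786621094)
(0.07, 0.1) 457 ((511.5487976074219, -169.62078857421875), (11.98270034790039, 35.64188766479492), 32.9606819152832)
stand 0.86 [411.4, 1.5, 473.6, 25.7]
(-0.01, 0.03) 727 ((612.672607421875, 163.83697509765625), (99.55745697021484, 38.80477523803711), 45.45342254638672)
(0.03, 0.066) 10 ((621.6214599609375, 191.9509735107422), (7.440517902374268, 2.057133674621582), 40.59754180908203)
```

View pics/w1.png

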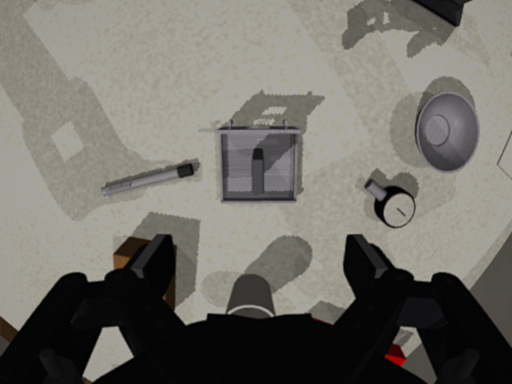

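The wrist view shows the holder squared up at (258,165), with its tabs at (231,125) and (289,125) pointing up in the image. The cup, carton and gauge are clear of the fingers. I'll make a small correction and then descend.

>>> jog_arm(
  plan=[
    [[0.05,-0.06,0.45,0,0,0],[0,0,0.8,0,0,0],[0,0,0.8,0,0,0],[0,0,0.8,0,0,0],[0,0,0.6,0,0,0],[0,0,0.4,0,0,0],[0,0,0.3,0,0,0],[0,0,0.3,0,0,0],[0,0,0,0,0,0]],
  ],
)

```text
time_s: 4.3
position: [0.512, -0.1708, 0.0524]
tool_rot: [[-0.546, 0.838, -0.002], [0.838, 0.546, 0.001], [0.002, -0.001, -1.0]]
ft_force: [1.3, 0.0, -0.1]
grip_width: 0.0853
```

>>> jog_arm(
  plan=[
    [[0,0,0,0,0,0],[0,0,0,0,0,0],[0,0,0,0,0,0],[0,0,0,0,0,0],[0,0,0,0,0,0],[0,0,0,0,0,0],[0,0,0,0,0,0],[0,0,0,0,0,0],[0,0,0,0,0,0],[0,0,0,0,0,0]],
  ],
  grip=-1,
  squeeze=60,
)

```text
time_s: 5.3
position: [0.5125, -0.1714, 0.0536]
tool_rot: [[-0.546, 0.838, 0.0], [0.838, 0.546, -0.0], [-0.0, 0.0, -1.0]]
ft_force: [-0.2, 0.7, 3.4]
grip_width: 0.0111
```

Run:
```python
from h import *
s=env.observe(); print(s['time_s'],s['position'],s['grip_width'],s['ft_force'])
im,d=vision.get_image('wrist'); save('w2',im); np.savez('pics/w2.npz',im=im,d=d)
```

```text
5.3 [ 0.5125484  -0.17135932  0.05355128] 0.011135645424750444 [-0.17227265  0.73790852  3.36714989]
```

View pics/w2.png

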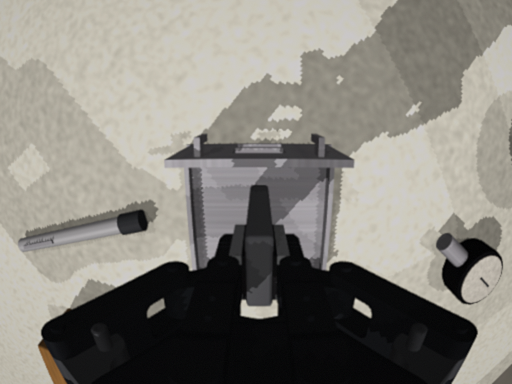

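The grip is good, with the handle between the pads and the tabs visible at (200,143) and (319,143). I'll lift it, and refine the stand pose from the stored images.

>>> jog_arm(
  plan=[
    [[0,0,-0.2,0,0,0],[0,0,-0.5,0,0,0],[0,0,-0.8,0,0,0],[0,0,-0.8,0,0,0],[0,0,-0.8,0,0,0],[0,0,-0.5,0,0,0],[0,0,-0.2,0,0,0],[0,0,0,0,0,0]],
  ],
)

```text
time_s: 6.15
position: [0.5124, -0.1713, 0.2056]
tool_rot: [[-0.545, 0.838, 0.001], [0.838, 0.545, -0.0], [-0.001, 0.0, -1.0]]
ft_force: [-0.5, -0.9, -3.9]
grip_width: 0.0113
```

```bash
cat > st.py <<'E'
from h import *
for n in ['side','top']:
    D=np.load(f'pics/{n}0.npz'); m=np.load(f'pics/m_{n}_stand.npz')['m']
    P,u,v=pts(n,D['d'],m); P=P*1000
    # base rect
    for lo,hi in [(9,15),(146,154)]:
        Q=P[(P[:,2]>lo)&(P[:,2]<hi)]; print(n,lo,len(Q),cv2.minAreaRect(Q[:,:2].astype(np.float32)))
    yaw=np.radians(104.4); ex=np.array([np.cos(yaw),np.sin(yaw)]); ey=np.array([-ex[1],ex[0]])
    O=np.array([525,159.5]); X=(P[:,:2]-O)@ex; Y=(P[:,:2]-O)@ey
    s=(P[:,2]>25)&(P[:,2]<140)&(np.abs(X)<12)
    h,e=np.histogram(X[s],bins=np.arange(-12,13,1)); print('X',dict(zip(e[:-1].astype(int),h)))
    s=s&(np.abs(X)<4)
    k=np.polyfit(Y[s],X[s],1); print('face slope deg',np.degrees(np.arctan(k[0])),'x0',k[1])
    for zlo in range(30,150,20):
        q=s&(P[:,2]>=zlo)&(P[:,2]<zlo+20)
        print(zlo,q.sum(),np.round(np.percentile(Y[q],[0,1,99,100]),1) if q.sum()>5 else '')
E
python3 st.py
```

```text
side 9 984 ((517.7798461914062, 199.517822265625), (221.6027374267578, 140.87632751464844), 14.265157699584961)
side 146 361 ((522.8673095703125, 170.80172729492188), (207.23007202148438, 25.049772262573242), 14.545222282409668)
X {np.int64(-12): np.int64(0), np.int64(-11): np.int64(0), np.int64(-10): np.int64(0), np.int64(-9): np.int64(0), np.int64(-8): np.int64(1), np.int64(-7): np.int64(0), np.int64(-6): np.int64(0), np.int64(-5): np.int64(1), np.int64(-4): np.int64(4), np.int64(-3): np.int64(4), np.int64(-2): np.int64(10), np.int64(-1): np.int64(64), np.int64(0): np.int64(283), np.int64(1): np.int64(464), np.int64(2): np.int64(486), np.int64(3): np.int64(219), np.int64(4): np.int64(133), np.int64(5): np.int64(152), np.int64(6): np.int64(117), np.int64(7): np.int64(78), np.int64(8): np.int64(48), np.int64(9): np.int64(24), np.int64(10): np.int64(23), np.int64(11): np.int64(28)}
face slope deg 0.06257004082106797 x0 1.7835688762373647
30 247 [-102.3  -94.    69.1   69.6]
50 245 [-103.7  -60.4   69.2   97.6]
70 275 [-102.   -97.3   69.    98.8]
90 274 [-103.   -60.3   69.5   71.1]
1
[... 505 characters left out ...]
.int64(1), np.int64(-4): np.int64(7), np.int64(-3): np.int64(4), np.int64(-2): np.int64(5), np.int64(-1): np.int64(3), np.int64(0): np.int64(138), np.int64(1): np.int64(616), np.int64(2): np.int64(43), np.int64(3): np.int64(8), np.int64(4): np.int64(51), np.int64(5): np.int64(133), np.int64(6): np.int64(34), np.int64(7): np.int64(12), np.int64(8): np.int64(6), np.int64(9): np.int64(16), np.int64(10): np.int64(9), np.int64(11): np.int64(13)}
face slope deg 0.16227680072639689 x0 1.2919765972548278
30 123 [-58.4 -57.6  69.2  69.8]
50 119 [-58.5 -56.6  69.4  71.2]
70 144 [-57.8 -57.   70.8  71.2]
90 160 [-58.1 -57.2  69.1  70.5]
110 158 [-58.8 -57.2  70.   71.2]
130 88 [-58.3 -57.4  69.7  71.1]
```

>>> jog_arm(
  plan=[
    [[0,0,0,0,0,0.72],[0,0,0,0,0,0.72],[0,0,0,0,0,0.72],[0.4,0.16,0,0,0,0],[0.8,0.34,0,0,0,0],[0.94,0.4,0,0,0,0],[0.94,0.4,0,0,0,0],[0.94,0.4,0,0,0,0],[0.8,0.34,0,0,0,0],[0.52,0.2,0,0,0,0]],
  ],
)

```text
time_s: 7.15
position: [0.545, 0.0603, 0.2034]
tool_rot: [[-0.252, 0.968, -0.004], [0.968, 0.252, 0.001], [0.002, -0.003, -1.0]]
ft_force: [0.3, -0.9, -3.3]
grip_width: 0.0113
```

>>> jog_arm(
  plan=[
    [[0,0,0,0,0,0],[0,0,0,0,0,0]],
  ],
)

```text
time_s: 7.35
position: [0.5452, 0.058, 0.2039]
tool_rot: [[-0.251, 0.968, -0.003], [0.968, 0.251, -0.0], [0.001, -0.003, -1.0]]
ft_force: [-0.4, -0.8, -3.4]
grip_width: 0.0111
```

Run:
```python
from h import *
s=env.observe(); print(s['time_s'],s['position'],np.degrees(np.arctan2(s['tool_rot'][1][0],s['tool_rot'][0][0])),s['ft_force'])
for n in ['wrist','side']:
    im,d=vision.get_image(n); save(n+'3',im); np.savez(f'pics/{n}3.npz',im=im,d=d)
    if n=='wrist':
        c=vision.camera_info(n); np.savez('pics/wrist3cam.npz',**{k:np.array(v) for k,v in c.items()})
a=cv2.imread('pics/side3.png')[70:220,130:330]; cv2.imwrite('pics/side3c.png',cv2.resize(a,(800,600),interpolation=cv2.INTER_CUBIC))
D=np.load('pics/top0.npz'); P,u,v=pts('top',D['d']); s=(u>183)&(u<200)&(v>246)&(v<262)&(P[:,2]>.06); print('jar',P[s].min(0),P[s].max(0))
```

```text
7.35 [0.54516679 0.05804775 0.20385959] 104.54728009950168 [-0.4337971  -0.77486777 -3.42397474]
jar [0.38869731 0.03664321 0.06106828] [0.42015165 0.07013476 0.07758138]
```

View pics/wrist3.png

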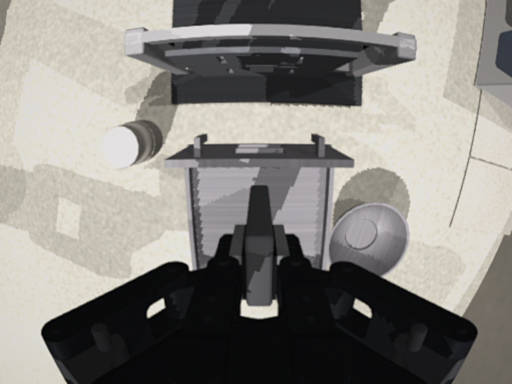

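View pics/side3c.png

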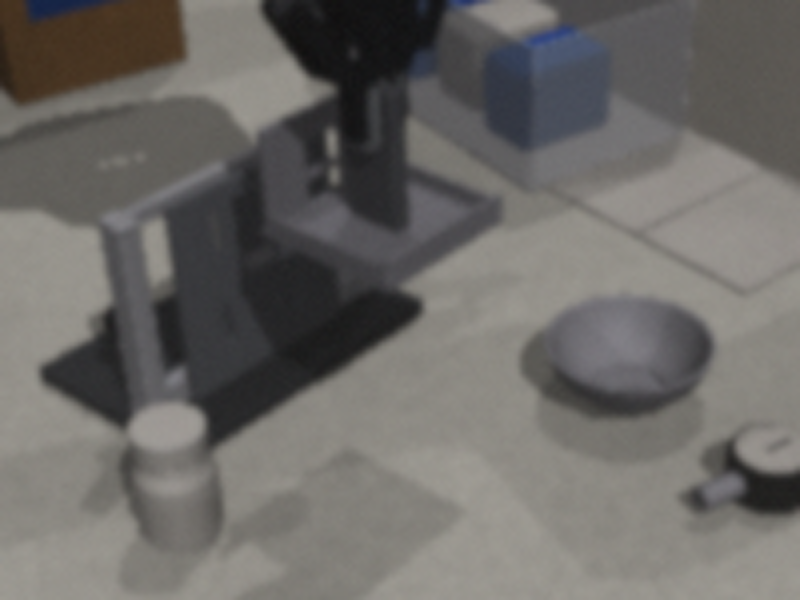

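Run:
```python
from h import *
D=np.load('pics/wrist3.npz')
a=D['im'][10:175,150:380][:,:,::-1]; a=np.clip(a.astype(float)*1.6,0,255).astype(np.uint8); cv2.imwrite('pics/w3c.png',cv2.resize(a,None,fx=3.4,fy=3.4,interpolation=cv2.INTER_CUBIC))
P,u,v=pts('wrist',D['d']); P=P*1000
s=env.observe(); yaw=np.radians(104.45); ex=np.array([np.cos(yaw),np.sin(yaw)]); ey=np.array([-ex[1],ex[0]])
T=s['position'][:2]*1000; X=(P[:,:2]-T)@ex; Y=(P[:,:2]-T)@ey; Z=P[:,2]
# holder back plate: X ~ 41..45, z holder 0..62 => 150..212
q=(np.abs(X-43)<6)&(Z>195)&(Z<222)&(np.abs(Y)<60); print('plate',q.sum(),Y[q].min(),Y[q].max(),np.percentile(Z[q],98))
q=(X>46)&(X<60)&(Z>175)&(Z<215)&(np.abs(Y)<60)
for sg in (1,-1):
    w=q&(Y*sg>0); print('tab',w.sum(),np.round(np.percentile(Y[w],[0,10,50,90,100]),1),np.round([X[w].max(),np.median(Z[w])],1))
# panel top z~150, X~105
q=(X>90)&(X<120)&(Z>20)&(Z<154)&(np.abs(Y)<85)
h,e=np.histogram(X[q],bins=np.arange(90,120)); print(dict(zip(e[:-1].tolist(),h.tolist())))
q&=(X>98)&(X<109)
for z in range(20,150,20):
    w=q&(Z>=z)&(Z<z+20); print(z,w.sum(), np.round([Y[w].min(),Y[w].max(),np.median(X[w])],1) if w.sum()>3 else '')
```

```text
plate 2636 -44.512400421129364 46.19817556372575 214.32884818748138
tab 269 [ 5.5 23.3 29.7 31.7 44. ] [ 55.5 206.2]
tab 295 [-43.  -30.1 -27.7 -22.3  -0.9] [ 55.5 205.6]
{90: 0, 91: 0, 92: 0, 93: 0, 94: 0, 95: 0, 96: 0, 97: 0, 98: 0, 99: 0, 100: 9, 101: 23, 102: 31, 103: 36, 104: 25, 105: 870, 106: 2567, 107: 333, 108: 303, 109: 299, 110: 177, 111: 91, 112: 72, 113: 62, 114: 64, 115: 62, 116: 46, 117: 289, 118: 846}
20 255 [-66.2  63.5 106.3]
40 285 [-65.5  63.2 106.1]
60 312 [-66.1  63.8 106.2]
80 629 [-65.6  63.7 106.1]
100 639 [-65.8  64.1 106.2]
120 771 [-65.5  64.5 106.2]
140 1306 [-65.8  64.1 106.7]
```

View pics/w3c.png

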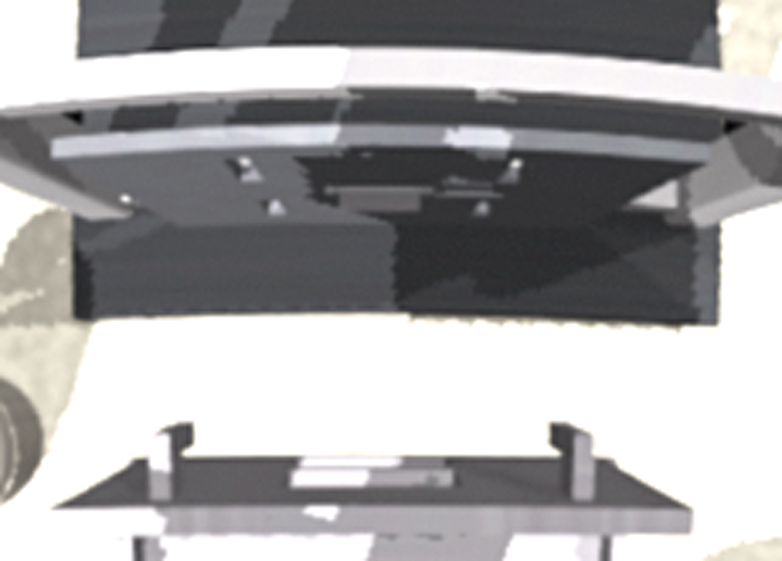

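The wrist view puts the panel middle about 1.7 mm to stand −y of the holder's middle. The slots are at crop (245,165) and (515,165), the tabs at (165,450) and (575,450). I'll check relative yaw from the same data before closing in.

```bash
cat > rel.py <<'E'
from h import *
import sys
def rel(D,save=None):
    P,u,v=pts('wrist',D['d']); P=P*1000
    s=env.observe(); R=np.array(s['tool_rot']); ex=R[:2,0]/np.linalg.norm(R[:2,0]); ey=np.array([-ex[1],ex[0]])
    T=s['position']*1000; X=(P[:,:2]-T[:2])@ex; Y=(P[:,:2]-T[:2])@ey; Z=P[:,2]
    zt=T[2]-53.6+62
    q=(np.abs(X-43)<5)&(np.abs(Z-zt)<3)&(np.abs(Y)<60)
    k=np.polyfit(Y[q],X[q],1); print('plate top: yaw',np.degrees(np.arctan(k[0])),'x',X[q].min(),X[q].max(),'Y',Y[q].min(),Y[q].max(),'mid',(Y[q].min()+Y[q].max())/2,'z',np.median(Z[q]))
    q=(X>50)&(X<125)&(Z>25)&(Z<140)&(np.abs(Y)<62)
    h,e=np.histogram(X[q],bins=np.arange(50,126,1.)); x0=e[h.argmax()]+.5
    q=(np.abs(X-x0)<3)&(Z>25)&(Z<145)&(np.abs(Y)<75)
    k=np.polyfit(Y[q],X[q],1); w=np.median([[Y[q&(Z>=z)&(Z<z+20)].min(),Y[q&(Z>=z)&(Z<z+20)].max()] for z in range(25,145,20) if (q&(Z>=z)&(Z<z+20)).sum()>20],axis=0)
    print('panel: yaw',np.degrees(np.arctan(k[0])),'x',k[1],'Y',w,'mid',w.mean())
    print('pos',T,'yaw',np.degrees(np.arctan2(ex[1],ex[0])),'F',s['ft_force'],s['time_s'])
if __name__=='__main__':
    n=sys.argv[1]
    if len(sys.argv)<3:
        im,d=vision.get_image('wrist'); np.savez(f'pics/{n}.npz',im=im,d=d); save(n,im)
    rel(np.load(f'pics/{n}.npz'))
E
python3 rel.py wrist3 x
```

```text
plate top: yaw -0.0014144840736352911 x 41.64856104108277 46.09258757220339 Y -44.50901582769967 46.00505987142821 mid 0.7480220218642692 z 213.11249698607622
panel: yaw 0.3380588080611322 x 106.24076383436265 Y [-65.72313468  63.95571614] mid -0.8837092693621003
pos [545.42079447  57.13730996 204.43178896] yaw 104.44552180987932 F [-0.08210575 -0.50413388 -2.58994248] 7.45
```

>>> jog_arm(
  plan=[
    [[0,0.04,0.2,0,0,0.02],[0,0,0.5,0,0,0],[0,0,0.6,0,0,0],[0,0,0.4,0,0,0],[0,0,0.17,0,0,0],[0,0,0,0,0,0],[0,0,0,0,0,0]],
  ],
)

```text
time_s: 8.15
position: [0.5477, 0.058, 0.1311]
tool_rot: [[-0.247, 0.969, 0.001], [0.969, 0.247, -0.0], [-0.0, 0.001, -1.0]]
ft_force: [0.9, -0.4, -2.6]
grip_width: 0.0111
```

```bash
python3 rel.py w4
python3 - <<'E'
from h import *
D=np.load('pics/w4.npz')
a=D['im'][0:175,130:390][:,:,::-1]; a=np.clip(a.astype(float)*1.6,0,255).astype(np.uint8); cv2.imwrite('pics/w4c.png',cv2.resize(a,None,fx=3,fy=3,interpolation=cv2.INTER_CUBIC))
E
```

```text
plate top: yaw -0.011657289034445682 x 41.66185945116054 46.1181453042803 Y -44.468900356772075 46.00806596931064 mid 0.769582806269284 z 139.9858901700679
panel: yaw 0.09990837096734469 x 106.877536146592 Y [-63.22249214  67.0761021 ] mid 1.9268049784815275
pos [547.73946418  58.1123457  131.34344432] yaw 104.30632190113386 F [-0.85748934 -1.16241203 -3.85762244] 8.2
```

View pics/w4c.png

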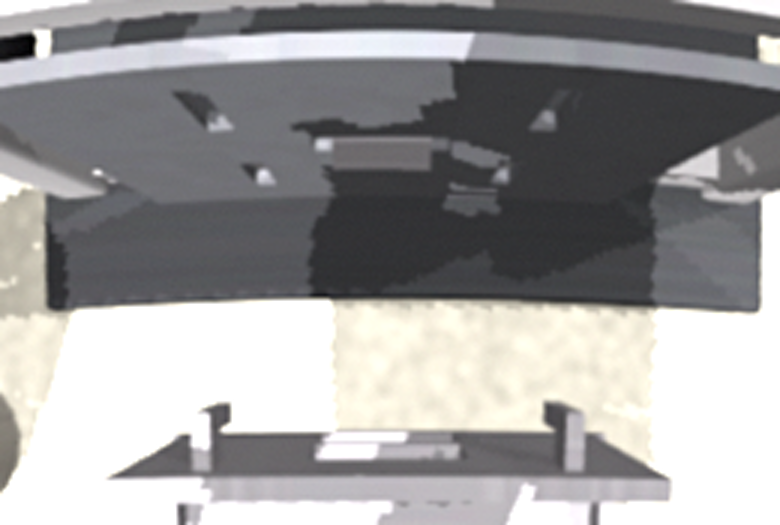

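```bash
cat > slots.py <<'E'
from h import *
import sys
def slots(D,R,T,c,x0,mid):
    Rc,_=cv2.Rodrigues(c['rvec']); t=c['tvec'].reshape(3); C=(-Rc.T@t)*1000
    P,u,v=pts('wrist',D['d']) ; P=P*1000
    ex=R[:2,0]/np.linalg.norm(R[:2,0]); ey=np.array([-ex[1],ex[0]])
    f=lambda Q:np.c_[(Q[:,:2]-T[:2])@ex,(Q[:,:2]-T[:2])@ey,Q[:,2]]
    p=f(P); c0=f(C[None])[0]
    a=(x0-c0[0])/(p[:,0]-c0[0]); h=c0+a[:,None]*(p-c0)
    for zr in [(108,134),(44,66)]:
      for sg in (-1,1):
        y0=mid+30*sg
        q=(p[:,0]>x0+3)&(a<1)&(a>0)&(np.abs(h[:,1]-y0)<8)&(h[:,2]>zr[0])&(h[:,2]<zr[1])
        if q.sum()>3: print(zr,sg,q.sum(),'Y pct',np.round(np.percentile(h[q,1],[0,5,50,95,100]),2),'Z',np.round([h[q,2].min(),h[q,2].max()],1))
    # tabs: points behind plate top level
    zo=T[2]-53.6
    q=(p[:,0]>47)&(p[:,0]<58)&(p[:,2]>zo+30)&(p[:,2]<zo+60)
    for sg in (-1,1):
        w=q&(np.abs(p[:,1]-30*sg)<9)
        for lo,hi in [(53,60),(34,53)]:
            ww=w&(p[:,2]>zo+lo)&(p[:,2]<zo+hi)
            if ww.sum()>3: print('tab',sg,(lo,hi),ww.sum(),np.round(np.percentile(p[ww,1],[0,5,50,95,100]),2))
if __name__=='__main__':
    n=sys.argv[1]; D=np.load(f'pics/{n}.npz'); s=env.observe()
    c={k:np.array(v) for k,v in vision.camera_info('wrist').items()}
    slots(D,np.array(s['tool_rot']),np.array(s['position'])*1000,c,float(sys.argv[2]),float(sys.argv[3]))
E
python3 slots.py w4 106.9 1.9
```

```text
(108, 134) -1 38 Y pct [-28.08 -27.99 -26.86 -25.7  -25.49] Z [118.7 133.9]
(108, 134) 1 38 Y pct [29.55 29.63 30.76 31.89 32.05] Z [118.9 133.9]
(44, 66) -1 9 Y pct [-27.58 -27.36 -26.36 -25.38 -25.31] Z [57.2 65.9]
(44, 66) 1 6 Y pct [29.56 29.73 30.88 31.6  31.63] Z [58.  62.5]
tab -1 (53, 60) 136 [-30.74 -30.45 -28.86 -27.44 -27.27]
tab -1 (34, 53) 92 [-30.45 -29.89 -27.58 -27.35 -27.28]
tab 1 (53, 60) 124 [29.02 29.15 30.58 32.18 32.42]
tab 1 (34, 53) 82 [29.01 29.05 29.52 31.58 32.44]
```

Slot midpoint and tab midpoint differ by +1.07 mm in stand y, and panel edges agree at +1.16 mm. I'll correct that and approach to about 10 mm from contact.

>>> jog_arm(
  plan=[
    [[0,-0.027,0.04,0,0,0],[0.2,0,0,0,0,0],[0.3,0,0,0,0,0],[0.3,0,0,0,0,0],[0.2,0,0,0,0,0],[0,0,0,0,0,0],[0,0,0,0,0,0]],
  ],
)

```text
time_s: 8.9
position: [0.5363, 0.0971, 0.129]
tool_rot: [[-0.248, 0.969, 0.0], [0.969, 0.248, -0.0], [-0.0, 0.0, -1.0]]
ft_force: [-0.6, 0.2, -3.1]
grip_width: 0.0116
```

```bash
python3 rel.py w5; python3 slots.py w5 66.9 0.9
python3 - <<'E'
from h import *
D=np.load('pics/w5.npz')
a=D['im'][0:175,130:390][:,:,::-1]; a=np.clip(a.astype(float)*1.6,0,255).astype(np.uint8); cv2.imwrite('pics/w5c.png',cv2.resize(a,None,fx=3,fy=3,interpolation=cv2.INTER_CUBIC))
E
```

```text
plate top: yaw -0.02750483362898993 x 41.72308549368408 46.14075819340451 Y -44.5348799267688 46.03892279347585 mid 0.7520214333535229 z 137.63572305372742
panel: yaw -0.0015701370663132124 x 82.49110603038012 Y [-74.87428591  74.90254903] mid 0.0141315602103802
pos [536.39782161  96.78026386 128.93872947] yaw 104.33727721220126 F [-0.58279011 -0.8007938  -3.02294266] 8.95
tab -1 (53, 60) 134 [-30.97 -30.48 -28.89 -27.51 -27.34]
tab -1 (34, 53) 94 [-30.88 -29.86 -27.59 -27.36 -27.31]
tab 1 (53, 60) 129 [28.93 29.17 30.53 32.06 32.35]
tab 1 (34, 53) 82 [28.99 29.13 29.56 31.61 32.46]
```

View pics/w5c.png

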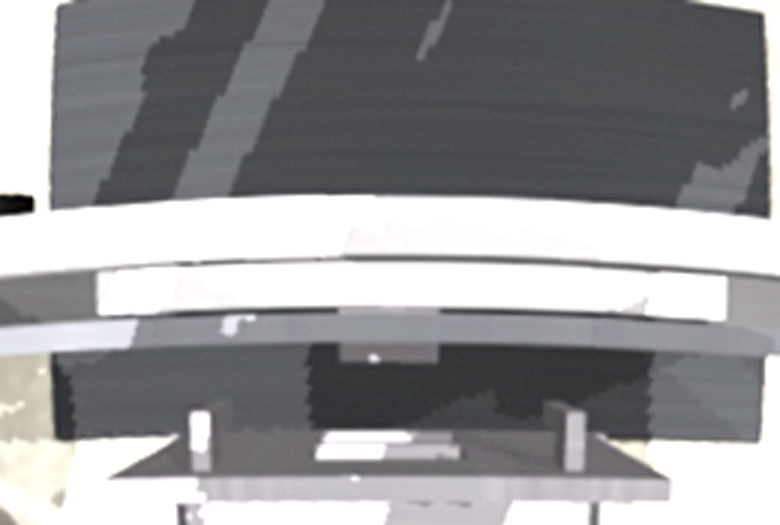

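Run:
```python
from h import *
D=np.load('pics/w5.npz'); s=env.observe(); R=np.array(s['tool_rot']);T=s['position']*1000
ex=R[:2,0]/np.linalg.norm(R[:2,0]); ey=np.array([-ex[1],ex[0]])
P,u,v=pts('wrist',D['d']);P*=1000
X=(P[:,:2]-T[:2])@ex;Y=(P[:,:2]-T[:2])@ey;Z=P[:,2]
q=(np.abs(Z-150)<2.5)&(X>55)&(X<72)
print(q.sum(),X[q].min(),X[q].max(),Y[q].min(),Y[q].max(),(Y[q].min()+Y[q].max())/2)
q=(Z>83)&(Z<94)&(X>58)&(X<70)&(np.abs(Y)<20)
print('nose',q.sum(),np.round(np.percentile(Y[q],[0,3,97,100]),2),X[q].min(),X[q].max())
```

```text
2981 66.01788650007931 71.98932893916623 -109.49111587021109 97.03438478891144 -6.2283655406498255
nose 194 [-9.08 -8.54  9.88 10.43] 61.89588694926025 65.13787641429037
```

Catch nose middle (0.67), plate (0.75) and tabs (0.85) agree within 0.2 mm, and tip-to-panel gap is about 11 mm. I'll creep forward now.

>>> jog_arm(
  plan=[
    [[0.1,0,0,0,0,0],[0.1,0,0,0,0,0],[0.05,0,0,0,0,0],[0.025,0,0,0,0,0],[0.025,0,0,0,0,0],[0.025,0,0,0,0,0],[0,0,0,0,0,0]],
  ],
)

```text
time_s: 9.65
position: [0.5331, 0.1095, 0.1289]
tool_rot: [[-0.247, 0.969, -0.0], [0.969, 0.247, -0.0], [0.0, -0.0, -1.0]]
ft_force: [-0.5, 0.3, -3.5]
grip_width: 0.0114
```

>>> jog_arm(
  plan=[
    [[0.025,0,0,0,0,0],[0.025,0,0,0,0,0],[0,0,0,0,0,0]],
  ],
)

```text
time_s: 9.95
position: [0.5326, 0.1114, 0.1289]
tool_rot: [[-0.248, 0.969, -0.0], [0.969, 0.248, 0.0], [0.0, -0.0, -1.0]]
ft_force: [-1.1, 0.0, -2.2]
grip_width: 0.0112
```

>>> jog_arm(
  plan=[
    [[0.025,0,0,0,0,0],[0.025,0,0,0,0,0],[0,0,0,0,0,0]],
  ],
)

```text
time_s: 10.25
position: [0.5321, 0.1134, 0.1289]
tool_rot: [[-0.248, 0.969, -0.0], [0.969, 0.248, 0.0], [0.0, -0.0, -1.0]]
ft_force: [-0.1, -0.3, -3.7]
grip_width: 0.0114
```

>>> jog_arm(
  plan=[
    [[0.025,0,0,0,0,0],[0,0,0,0,0,0]],
  ],
)

```text
time_s: 10.45
position: [0.5318, 0.1143, 0.1289]
tool_rot: [[-0.248, 0.969, -0.0], [0.969, 0.248, 0.0], [0.0, -0.0, -1.0]]
ft_force: [0.4, -0.2, -2.4]
grip_width: 0.0114
```

>>> jog_arm(
  plan=[
    [[0.025,0,0,0,0,0],[0.02,0,0,0,0,0],[0,0,0,0,0,0]],
  ],
)

```text
time_s: 10.75
position: [0.5314, 0.1161, 0.1289]
tool_rot: [[-0.248, 0.969, -0.0], [0.969, 0.248, -0.0], [0.0, -0.0, -1.0]]
ft_force: [0.5, -0.4, -2.8]
grip_width: 0.0112
```

>>> jog_arm(
  plan=[
    [[0.0125,0,0,0,0,0],[0,0,0,0,0,0]],
  ],
)

```text
time_s: 10.95
position: [0.5313, 0.1165, 0.1289]
tool_rot: [[-0.247, 0.969, -0.0], [0.969, 0.247, -0.0], [-0.0, -0.0, -1.0]]
ft_force: [-0.4, 0.0, -3.8]
grip_width: 0.0112
```

Run:
```python
from h import *
s=env.observe(); print(s['time_s'],s['position'],s['ft_force'],s['wrist_torque'])
im,d=vision.get_image('wrist'); save('w6',im); np.savez('pics/w6.npz',im=im,d=d)
R=np.array(s['tool_rot']);T=s['position']*1000
ex=R[:2,0]/np.linalg.norm(R[:2,0]); ey=np.array([-ex[1],ex[0]])
P,u,v=pts('wrist',d);P*=1000
X=(P[:,:2]-T[:2])@ex;Y=(P[:,:2]-T[:2])@ey;Z=P[:,2]
q=(np.abs(Z-150)<2.5)&(X>40)&(X<60)&(np.abs(Y)<60)
h,e=np.histogram(X[q],bins=np.arange(40,60,.5)); print(dict(zip(e.tolist(),h.tolist())))
a=im[0:200,130:390][:,:,::-1]; a=np.clip(a.astype(float)*1.6,0,255).astype(np.uint8); cv2.imwrite('pics/w6c.png',cv2.resize(a,None,fx=3,fy=3,interpolation=cv2.INTER_CUBIC))
```

```text
10.95 [0.53127717 0.11652895 0.1289182 ] [-0.40582761  0.00497045 -3.79110816] [-0.06779356  0.01434345  0.04468583]
{40.0: 0, 40.5: 0, 41.0: 0, 41.5: 0, 42.0: 0, 42.5: 0, 43.0: 0, 43.5: 0, 44.0: 0, 44.5: 0, 45.0: 0, 45.5: 13, 46.0: 230, 46.5: 303, 47.0: 320, 47.5: 320, 48.0: 318, 48.5: 301, 49.0: 307, 49.5: 363, 50.0: 308, 50.5: 4, 51.0: 0, 51.5: 0, 52.0: 0, 52.5: 0, 53.0: 0, 53.5: 0, 54.0: 0, 54.5: 0, 55.0: 0, 55.5: 0, 56.0: 0, 56.5: 0, 57.0: 0, 57.5: 1, 58.0: 204, 58.5: 315, 59.0: 325}
```

View pics/w6c.png

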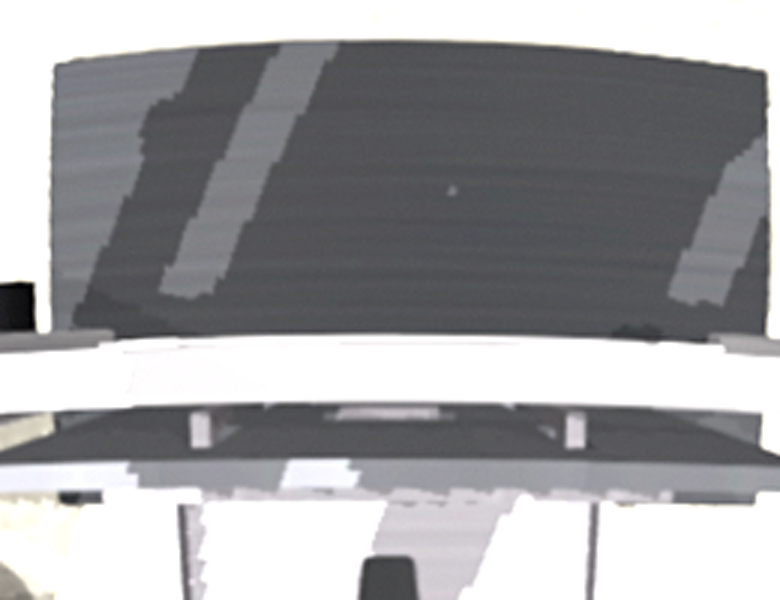

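The tabs are through both slots, visible behind the panel at crop (200,425) and (575,425). The plate is within about 0.5 mm of the face with no contact force, so I'll descend in steps.

>>> jog_arm(
  plan=[
    [[0,0,0.025,0,0,0],[0,0,0.025,0,0,0],[0,0,0.025,0,0,0],[0,0,0,0,0,0]],
  ],
  squeeze=80,
)

```text
time_s: 11.4
position: [0.5312, 0.1165, 0.1257]
tool_rot: [[-0.247, 0.969, -0.0], [0.969, 0.247, -0.0], [0.0, -0.0, -1.0]]
ft_force: [-0.2, -0.5, -3.3]
grip_width: 0.011
```

>>> jog_arm(
  plan=[
    [[0,0,0.025,0,0,0],[0,0,0.025,0,0,0],[0,0,0,0,0,0]],
  ],
)

```text
time_s: 11.7
position: [0.5319, 0.116, 0.1244]
tool_rot: [[-0.247, 0.969, 0.002], [0.969, 0.247, -0.001], [-0.001, 0.001, -1.0]]
ft_force: [1.3, -4.3, 0.1]
grip_width: 0.0109
```

>>> jog_arm(
  plan=[
    [[0,0,0.025,0,0,0],[0,0,0.025,0,0,0],[0,0,0,0,0,0]],
  ],
)

```text
time_s: 12.0
position: [0.5319, 0.116, 0.1223]
tool_rot: [[-0.247, 0.969, 0.002], [0.969, 0.247, -0.001], [-0.001, 0.001, -1.0]]
ft_force: [1.3, -5.4, 2.8]
grip_width: 0.0111
```

>>> jog_arm(
  plan=[
    [[0,0,0.025,0,0,0],[0,0,0.025,0,0,0],[0,0,0,0,0,0]],
  ],
)

```text
time_s: 12.3
position: [0.5322, 0.1158, 0.1207]
tool_rot: [[-0.247, 0.969, 0.003], [0.969, 0.247, -0.001], [-0.002, 0.002, -1.0]]
ft_force: [1.6, -7.3, 4.8]
grip_width: 0.0108
```

>>> jog_arm(
  plan=[
    [[0,0,0.025,0,0,0],[0,0,0.025,0,0,0],[0,0,0,0,0,0]],
  ],
)

```text
time_s: 12.6
position: [0.5315, 0.1158, 0.1176]
tool_rot: [[-0.247, 0.969, 0.0], [0.969, 0.247, -0.001], [-0.002, 0.0, -1.0]]
ft_force: [1.4, -6.3, -2.6]
grip_width: 0.0108
```

>>> jog_arm(
  plan=[
    [[0,0,0.025,0,0,0],[0,0,0.025,0,0,0],[0,0,0,0,0,0]],
  ],
)

```text
time_s: 12.9
position: [0.5306, 0.1167, 0.1151]
tool_rot: [[-0.247, 0.969, -0.002], [0.969, 0.247, 0.001], [0.001, -0.002, -1.0]]
ft_force: [-0.5, 0.5, -4.2]
grip_width: 0.0111
```

The catch force rose and then dropped, so it has probably snapped. I'll continue gently to the hard stop.

>>> jog_arm(
  plan=[
    [[0,0,0.0125,0,0,0],[0,0,0.0125,0,0,0],[0,0,0,0,0,0]],
  ],
)

```text
time_s: 13.2
position: [0.5311, 0.1168, 0.1147]
tool_rot: [[-0.248, 0.969, -0.001], [0.969, 0.248, 0.0], [0.001, -0.0, -1.0]]
ft_force: [-0.4, 0.6, -2.9]
grip_width: 0.0107
```

>>> jog_arm(
  plan=[
    [[0,0,0.0125,0,0,0],[0,0,0,0,0,0]],
  ],
)

```text
time_s: 13.4
position: [0.5312, 0.1166, 0.1143]
tool_rot: [[-0.247, 0.969, -0.0], [0.969, 0.247, 0.0], [0.0, -0.0, -1.0]]
ft_force: [0.4, 0.2, -2.9]
grip_width: 0.0109
```

>>> jog_arm(
  plan=[
    [[0,0,0.0125,0,0,0],[0,0,0,0,0,0]],
  ],
)

```text
time_s: 13.6
position: [0.5313, 0.1165, 0.1139]
tool_rot: [[-0.247, 0.969, -0.0], [0.969, 0.247, 0.0], [0.0, -0.0, -1.0]]
ft_force: [-0.1, 0.8, -3.6]
grip_width: 0.0109
```

>>> jog_arm(
  plan=[
    [[0,0,0.0125,0,0,0],[0,0,0.0125,0,0,0],[0,0,0,0,0,0]],
  ],
)

```text
time_s: 13.9
position: [0.5315, 0.1165, 0.1133]
tool_rot: [[-0.247, 0.969, 0.001], [0.969, 0.247, 0.0], [0.0, 0.001, -1.0]]
ft_force: [-0.9, 0.6, 1.1]
grip_width: 0.0109
```

>>> jog_arm(
  plan=[
    [[0,0,0.0125,0,0,0],[0,0,0,0,0,0]],
  ],
)

```text
time_s: 14.1
position: [0.5315, 0.1165, 0.1131]
tool_rot: [[-0.247, 0.969, 0.001], [0.969, 0.247, 0.0], [-0.0, 0.001, -1.0]]
ft_force: [-1.8, -0.2, 5.1]
grip_width: 0.011
```

>>> jog_arm(
  plan=[
    [[0,0,0.0125,0,0,0],[0,0,0,0,0,0]],
  ],
)

```text
time_s: 14.3
position: [0.5316, 0.1164, 0.1129]
tool_rot: [[-0.247, 0.969, 0.001], [0.969, 0.247, 0.0], [-0.0, 0.001, -1.0]]
ft_force: [-3.3, -1.1, 8.6]
grip_width: 0.0112
```

>>> jog_arm(
  plan=[
    [[0,0,0.0125,0,0,0],[0,0,0,0,0,0]],
  ],
)

```text
time_s: 14.5
position: [0.5317, 0.1164, 0.1128]
tool_rot: [[-0.247, 0.969, 0.002], [0.969, 0.247, 0.0], [-0.0, 0.002, -1.0]]
ft_force: [-3.1, -0.5, 10.2]
grip_width: 0.0111
```

Run:
```python
from h import *
s=env.observe(); print(s['time_s'],s['position'],s['ft_force'],s['wrist_torque'])
for n in ['wrist','side']:
    im,d=vision.get_image(n); save(n+'7',im); np.savez(f'pics/{n}7.npz',im=im,d=d)
a=cv2.imread('pics/side7.png')[80:200,130:290]; a=np.clip(a*1.5,0,255).astype(np.uint8); cv2.imwrite('pics/side7c.png',cv2.resize(a,(800,600),interpolation=cv2.INTER_CUBIC))
a=cv2.imread('pics/wrist7.png')[0:200,130:390]; a=np.clip(a*1.6,0,255).astype(np.uint8); cv2.imwrite('pics/w7c.png',cv2.resize(a,None,fx=3,fy=3,interpolation=cv2.INTER_CUBIC))
```

```text
14.5 [0.53170349 0.11641094 0.11279941] [-3.13685167 -0.48952385 10.16529324] [0.33404891 0.69930317 0.07131479]
```

View pics/side7c.png

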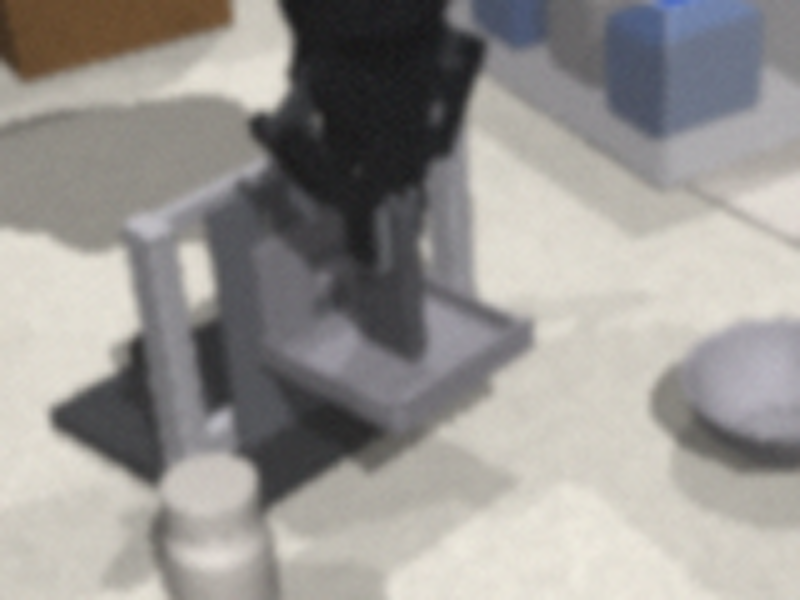

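View pics/w7c.png

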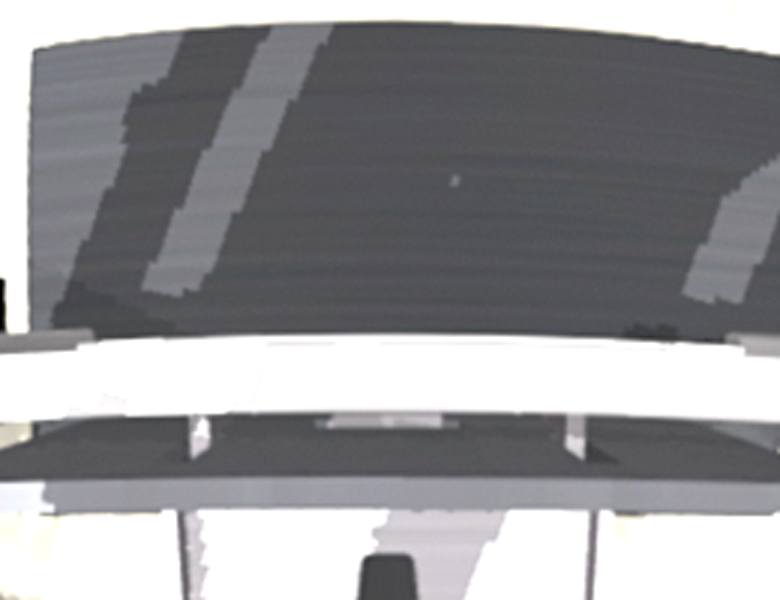

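Hard stop reached at TCP z 0.113 (expected 0.1136) with about 13 N of push. I'll unload, then release.

>>> jog_arm(
  plan=[
    [[0,0,-0.02,0,0,0],[0,0,-0.02,0,0,0],[0,0,0,0,0,0],[0,0,0,0,0,0]],
  ],
)

```text
time_s: 15.0
position: [0.5315, 0.1165, 0.1132]
tool_rot: [[-0.247, 0.969, 0.001], [0.969, 0.247, 0.0], [-0.0, 0.001, -1.0]]
ft_force: [0.0, -0.5, 3.2]
grip_width: 0.011
```

>>> jog_arm(
  plan=[
    [[0,0,0,0,0,0],[0,0,0,0,0,0],[0,0,0,0,0,0],[0,0,0,0,0,0],[0,0,0,0,0,0],[0,0,0,0,0,0]],
  ],
  grip=0.2,
)

```text
time_s: 15.6
position: [0.5313, 0.1165, 0.113]
tool_rot: [[-0.247, 0.969, -0.0], [0.969, 0.247, -0.0], [0.0, -0.0, -1.0]]
ft_force: [0.5, 0.7, -0.9]
grip_width: 0.0514
```

>>> jog_arm(
  plan=[
    [[0,0,-0.3,0,0,0],[0,0,-0.6,0,0,0],[0,0,-0.8,0,0,0],[0,0,-0.8,0,0,0],[-0.8,0,-0.5,0,0,0],[-1,0,0,0,0,0],[-1,0,0,0,0,0],[-0.5,0,0,0,0,0],[0,0,0,0,0,0]],
  ],
)

```text
time_s: 16.5
position: [0.5644, -0.0138, 0.2337]
tool_rot: [[-0.244, 0.97, 0.001], [0.97, 0.244, -0.001], [-0.001, 0.001, -1.0]]
ft_force: [-0.0, 0.8, -0.9]
grip_width: 0.0513
```

Run:
```python
from h import *
s=env.observe(); print(s['time_s'],s['position'],s['ft_force'],s['grip_width'])
for n in ['wrist','side','top']:
    im,d=vision.get_image(n); save(n+'8',im); np.savez(f'pics/{n}8.npz',im=im,d=d)
    for r in spotter.trace(n,'holder')[:1]:
        P,u,v=pts(n,d,r['pixels']);P*=1000; yaw=np.radians(104.35); ex=np.array([np.cos(yaw),np.sin(yaw)]);ey=np.array([-ex[1],ex[0]])
        O=np.array([519.5,159.5]);X=(P[:,:2]-O)@ex;Y=(P[:,:2]-O)@ey
        print(n,r['score'])
        q=(np.abs(X)<8)&(P[:,2]>110)&(P[:,2]<130); print('plate top z',np.percentile(P[q,2],[50,90,98]) if q.sum() else '')
        q=(X<-25)&(X>-65)&(np.abs(Y)<9)&(P[:,2]>130); print('handle top z',np.median(P[q,2]),cv2.minAreaRect(np.c_[X[q],Y[q]].astype(np.float32)))
        q=(X<-70)&(P[:,2]<90)&(P[:,2]>40); print('shelf',np.percentile(P[q,2],[5,50,95]) if q.sum() else '')
a=cv2.imread('pics/side8.png')[80:200,130:290]; a=np.clip(a*1.5,0,255).astype(np.uint8); cv2.imwrite('pics/side8c.png',cv2.resize(a,(800,600),interpolation=cv2.INTER_CUBIC))
```

```text
16.5 [ 0.56440095 -0.01380453  0.23365762] [-0.02991169  0.84408901 -0.91843667] 0.05129465094071953
wrist 0.91
plate top z 
handle top z 146.13434053836517 ((-44.20004653930664, 0.20476341247558594), (11.901193618774414, 35.631832122802734), 89.95289611816406)
shelf [59.77788585 61.31306321 75.00061785]
side 0.65
plate top z [117.32966735 121.62913491 122.2195114 ]
handle top z 141.4179720578316 ((-47.42383575439453, 0.12138557434082031), (13.724539756774902, 33.84346389770508), 84.56318664550781)
shelf [58.36873752 64.0486629  74.21541788]
top 0.89
plate top z 
handle top z 145.10146261692492 ((-47.32367706298828, 1.0887126922607422), (12.221799850463867, 34.19676208496094), 89.8544921875)
shelf [58.09241189 60.61051691 73.48083946]
```

View pics/side8c.png

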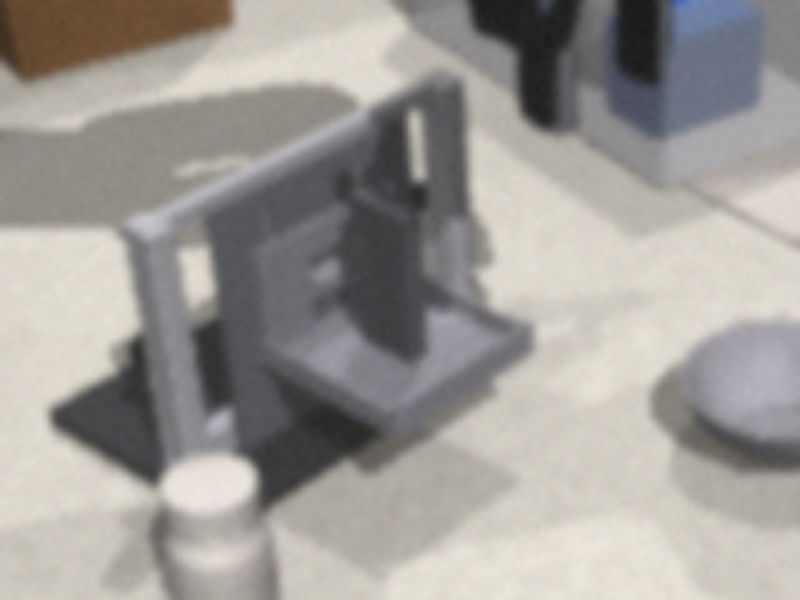

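View pics/wrist8.png

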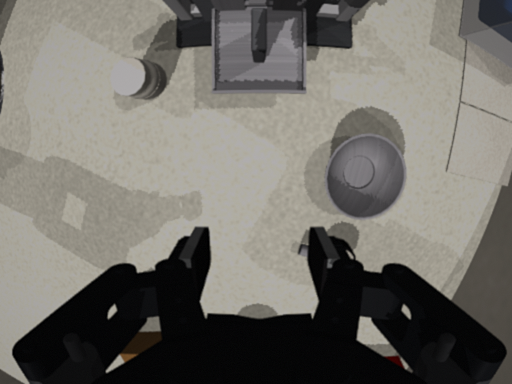

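View pics/top8.png

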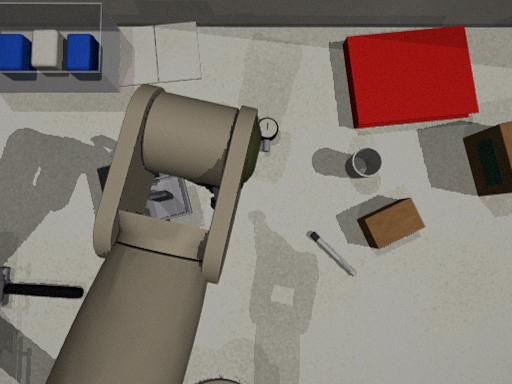

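Run:
```python
from h import *
yaw=np.radians(104.35); ex=np.array([np.cos(yaw),np.sin(yaw)]);ey=np.array([-ex[1],ex[0]]);O=np.array([519.5,159.5])
for n in ['side0','side8']:
    D=np.load(f'pics/{n}.npz');P,u,v=pts('side',D['d']);P*=1000
    X=(P[:,:2]-O)@ex;Y=(P[:,:2]-O)@ey;Z=P[:,2]
    for z in range(74,126,4):
        q=(np.abs(X)<15)&(np.abs(Y-3)<7)&(Z>=z)&(Z<z+4)
        if q.sum()>1: print(n,z,q.sum(),np.round(np.percentile(X[q],[0,25,50,100]),1))
D=np.load('pics/top0.npz');P,u,v=pts('top',D['d'],np.load('pics/m_top_holder.npz')['m']);P*=1000
print('bench: handle top',np.median(P[P[:,2]>70,2]),'shelf med',np.median(P[P[:,2]<12,2]))
D=np.load('pics/w1.npz')
a=cv2.imread('pics/side8.png')[105:160,170:225]; cv2.imwrite('pics/side8d.png',cv2.resize(a,(600,600),interpolation=cv2.INTER_CUBIC))
D=np.load('pics/wrist8.npz');P,u,v=pts('wrist',D['d']);P*=1000
X=(P[:,:2]-O)@ex;Y=(P[:,:2]-O)@ey;Z=P[:,2]
q=(np.abs(Y)<40)&(np.abs(Y)>10)&(X>-88)&(X<-12)&(Z>50)&(Z<72)
k=np.polyfit(X[q],Z[q],1);print('shelf tilt deg',np.degrees(np.arctan(k[0])),'z@0',k[1],q.sum())
q=(np.abs(Y)<5)&(X>-62)&(X<-28)&(Z>135)
k=np.polyfit(X[q],Z[q],1);print('handle tilt',np.degrees(np.arctan(k[0])),'z@0',k[1])
```

```text
side0 74 5 [0.3 0.7 0.9 1.4]
side0 78 5 [-1.  -0.7  0.7  3.6]
side0 82 2 [-4.  -1.9  0.2  4.5]
side0 86 13 [-5.5 -4.6 -3.1  2.4]
side0 90 9 [-2.6  0.3  1.2  3.3]
side0 94 4 [-0.5 -0.1  0.7  2.2]
side0 98 6 [-0.4 -0.3  0.3  1.5]
side0 102 7 [-1.  -0.2  1.   1.7]
side0 106 7 [-1.1  0.1  0.6  1.4]
side0 110 6 [-1.6 -0.4  0.   1.5]
side0 114 7 [-0.6  0.1  1.1  3.1]
side0 118 6 [-0.4  0.   0.5  1. ]
side0 122 6 [-1.  -0.   0.1  0.8]
side8 74 2 [-0.   0.1  0.2  0.4]
side8 78 5 [-5.4 -4.7 -4.5 -4.1]
side8 82 8 [-6.8 -5.3 -3.8  0.6]
side8 86 9 [-5.8 -4.2 -3.1 -0.6]
side8 90 10 [-2.6 -2.2 -0.6  4.2]
side8 98 4 [-1.6 -1.  -0.3  0.4]
side8 102 5 [-6.  -4.2 -3.7 -3.1]
side8 106 4 [-6.9 -6.6 -5.8 -4.2]
side8 110 6 [-7.4 -6.9 -6.4 -4.5]
side8 114 7 [-7.1 -6.7 -6.3 -4.9]
side8 118 13 [-6.7 -6.  -3.7  0.5]
side8 122 8 [-6.3 -0.1  0.2  1.3]
bench: handle top 87.3816729521785 shelf med 3.5781500333884058
shelf tilt deg 2.1302317312575925 z@0 63.7335710432285 3920
handle tilt 4.991715122205963 z@0 149.70156187069367
```

View pics/side8d.png

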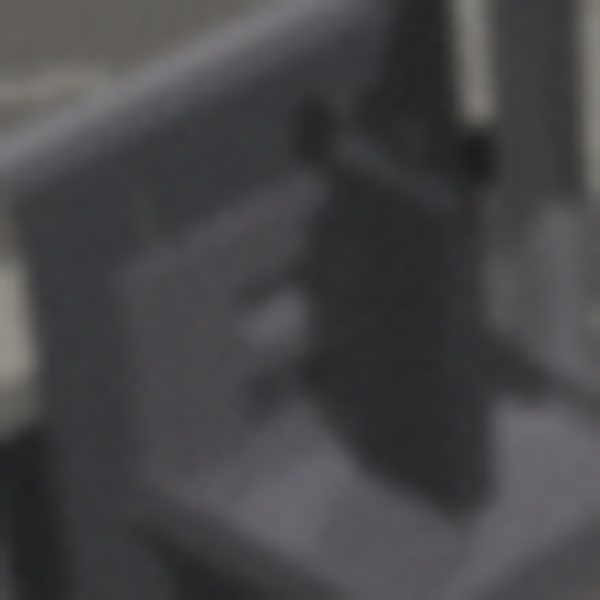

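```bash
python3 -c "
from rig import env,close_job
print(env.observe()['time_s']); print(close_job())"
```

```text
16.8
the job is handed in; nothing more can be done
None
```

I hung the holder on the upper pair of slots, pushed it down to the hard stop, let go and backed the arm clear. I handed the job in at 16.8 s; `close_job` gives no verdict.

**Moves:** I gripped the handle and lined the tabs up with the slots using the wrist camera. The catch nose, back plate and tabs agreed within 0.2 mm. The tabs then went in with no noticeable force.

**Catch and stop:** Going down, the catch force rose to about 8 N and then dropped away. The stop followed at about 13 N, with the tool at z 0.113 m against the expected 0.1136 m.

**Last checks after release:**
- **Height:** the shelf top measured z 63.7 mm at the panel and the plate top 122.2 mm, against 64 and 122 mm when fully home.
- **Catch:** the nose was fully out, at z 86–90 mm, above the cross-bar at about 78–84 mm. I did not tug on the holder to test it.
- **Bystanders:** the last pictures show nothing on the bench disturbed. That is by eye; I did not measure their positions again.

**Disagreement:** the holder hangs about 2° nose-down, so the handle top reads about 2–3 mm lower than if it were level. A fit to the small handle top alone gave 5°, which I put down to noise. A 2° droop is what 1.5 mm of play between the lips and the panel would give.

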